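Shut the tilting bin that has its full pair of gauges

TASK

Each of the three tilting bins on the drawer's front edge should hold a pair of small-hole gauges, but only one has both: find it. First move the V-block standing behind that bin back into the drawer, clear of where the bin comes down, leaving it standing on the drawer's floor; then tip that bin back until it is fully shut, with both its gauges still in it. Leave the two bins that are short of a gauge tipped forward, and do not disturb their gauges and V-blocks, the depth micrometer or the thimble.

Things in the scene. Friction and masses are not known exactly. Their poses are not given: they have to be found in the camera images.
- bin_a (a joint): angle (rad) of a sheet-steel tilting bin about the hinge at the foot of its front panel: 0 = shut, at its stop (panel upright, floor level, top edge 69 mm above the table); 0.7 to 0.74 = tipped forward as found (top edge 41 mm out in front of the hinge, 54 mm above the table). Light friction hinge (0.03 N m) that stays where left; a level push of 1 to 2 N at the top edge tips it back.
- mount_a: fixed hinge mount of bin_a at the drawer's front edge: origin at the middle of the hinge on the drawer's floor (4 mm above the table; the hinge pin is 3 mm higher). Its x points level back into the drawer, away from the robot; y along the hinge, z up. The mounts stand 118 mm apart.
- bin_a_in (a point): point in bin_a, 8 mm above the middle of its floor and 27.5 mm behind its front panel; moves with the bin, same axes as the mount when shut. Bin: front panel 100 wide, 62 high, with a rolled top edge of 4 mm radius; floor 55 deep, back wall 12 high, sides 30 high, sheet 3 thick
- vblock_a_center (a point): centre of a cast iron V-block, 40 x 40 mm and 30 high, about 0.3 kg, V groove in its top along its x; standing loose on the drawer's floor behind a bin, its front face about 44 to 50 mm behind that hinge (roughly parallel to it), where the bin would come down on it. A shut bin reaches 55 mm behind its hinge.
- bin_b (a joint): angle (rad) of a sheet-steel tilting bin about the hinge at the foot of its front panel: 0 = shut, at its stop (panel upright, floor level, top edge 69 mm above the table); 0.7 to 0.74 = tipped forward as found (top edge 41 mm out in front of the hinge, 54 mm above the table). Light friction hinge (0.03 N m) that stays where left; a level push of 1 to 2 N at the top edge tips it back.
- mount_b: fixed hinge mount of bin_b at the drawer's front edge: origin at the middle of the hinge on the drawer's floor (4 mm above the table; the hinge pin is 3 mm higher). Its x points level back into the drawer, away from the robot; y along the hinge, z up. The mounts stand 118 mm apart.
- bin_b_in (a point): point in bin_b, 8 mm above the middle of its floor and 27.5 mm behind its front panel; moves with the bin, same axes as the mount when shut. Bin: front panel 100 wide, 62 high, with a rolled top edge of 4 mm radius; floor 55 deep, back wall 12 high, sides 30 high, sheet 3 thick
- vblock_b_center (a point): centre of a cast iron V-block, 40 x 40 mm and 30 high, about 0.3 kg, V groove in its top along its x; standing loose on the drawer's floor behind a bin, its front face about 44 to 50 mm behind that hinge (roughly parallel to it), where the bin would come down on it. A shut bin reaches 55 mm behind its hinge.
- bin_c (a joint): angle (rad) of a sheet-steel tilting bin about the hinge at the foot of its front panel: 0 = shut, at its stop (panel upright, floor level, top edge 69 mm above the table); 0.7 to 0.74 = tipped forward as found (top edge 41 mm out in front of the hinge, 54 mm above the table). Light friction hinge (0.03 N m) that stays where left; a level push of 1 to 2 N at the top edge tips it back.
- mount_c: fixed hinge mount of bin_c at the drawer's front edge: origin at the middle of the hinge on the drawer's floor (4 mm above the table; the hinge pin is 3 mm higher). Its x points level back into the drawer, away from the robot; y along the hinge, z up. The mounts stand 118 mm apart.
- bin_c_in (a point): point in bin_c, 8 mm above the middle of its floor and 27.5 mm behind its front panel; moves with the bin, same axes as the mount when shut. Bin: front panel 100 wide, 62 high, with a rolled top edge of 4 mm radius; floor 55 deep, back wall 12 high, sides 30 high, sheet 3 thick
- vblock_c_center (a point): centre of a cast iron V-block, 40 x 40 mm and 30 high, about 0.3 kg, V groove in its top along its x; standing loose on the drawer's floor behind a bin, its front face about 44 to 50 mm behind that hinge (roughly parallel to it), where the bin would come down on it. A shut bin reaches 55 mm behind its hinge.
- gauge_1_center (a point): middle of a brass small-hole gauge, 85 mm long: handle 10 mm thick, thin stem with a ball end; lies along the hinge in the bottom of one of the tipped bins. There are four gauges in all.
- gauge_2_center (a point): middle of a brass small-hole gauge, 85 mm long: handle 10 mm thick, thin stem with a ball end; lies along the hinge in the bottom of one of the tipped bins. There are four gauges in all.
- gauge_3_center (a point): middle of a brass small-hole gauge, 85 mm long: handle 10 mm thick, thin stem with a ball end; lies along the hinge in the bottom of one of the tipped bins. There are four gauges in all.
- gauge_4_center (a point): middle of a brass small-hole gauge, 85 mm long: handle 10 mm thick, thin stem with a ball end; lies along the hinge in the bottom of one of the tipped bins. There are four gauges in all.
- depth_mic_center (a point): middle of a blued steel depth micrometer lying on the drawer's floor near the back: T shape, base 100 mm, about 19 mm thick; bystander. The drawer itself is 440 wide with side and back walls 55 high, 4 thick, its back wall about 260 mm behind the hinges, no front wall.
- thimble_center (a point): middle of a bright micrometer ratchet thimble standing upright on the drawer's floor near the back, 21 mm thick, 42 high; bystander
Things that resemble listed ones, but are neither listed nor needed, are in the scene too. Leave any pink look-alike of the part that bears vblock_b_center alone. Of the things shaped like the part that bears thimble_center, the aluminium one is meant.

How it is judged (in metres and radians):
On the way, in this order (a step that is already met when the one before it is completed fails the run):
1. the V-block behind the bin with two gauges is moved back, its centre at least 77 mm behind the hinge, standing on the drawer's floor, while that bin is still tipped forward (over 0.55 rad) (x of vblock_b_center in the frame of mount_b above 0.077 m and angle between vblock_b_center's own z axis and vertical below 0.1 rad and height (world z) of vblock_b_center below 0.024 m and value of joint bin_b above 0.55 rad), for 0.2 s.
2. the bin with two gauges is shut (under 0.06 rad) with both gauges in it (value of joint bin_b below 0.06 rad and distance between each of gauge_2_center, gauge_3_center and bin_b_in below 0.033 m), for 0.2 s.
At the end, for the whole second after the job is handed in: Bin that began with two gauges shut within 0.06 rad, both in it; its V-block upright on the drawer floor, centre 77 mm or more behind the hinge; other bins over 0.62 rad; their gauges within 20 mm, other V-blocks, micrometer, thimble within 15 mm of the start, thimble standing (all of step 2 and x of vblock_b_center in the frame of mount_b above 0.077 m and angle between vblock_b_center's own z axis and vertical below 0.1 rad and height (world z) of vblock_b_center below 0.024 m and value of joint each of bin_a, bin_c above 0.62 rad and distance of each of vblock_a_center, vblock_c_center, depth_mic_center, thimble_center from where it was at the start of the episode below 0.015 m and distance of each of gauge_1_center, gauge_4_center from where it was at the start of the episode below 0.02 m and angle between thimble_center's own z axis and vertical below 0.2 rad); the robot touches nothing.
It fails at once if a bin that is short of a gauge is tipped back (under 0.5 rad) (value of joint any of bin_a, bin_c below 0.5 rad).
It fails at once if another V-block, the micrometer or the thimble is moved more than 25 mm (distance of any of vblock_a_center, vblock_c_center, depth_mic_center, thimble_center from where it was at the start of the episode above 0.025 m).
It also fails if it takes over 42 s, if anything falls off the work surface, if the arm or the gripper's body presses on something with over 40 N, if the wrist force passes 120 N, or if a joint passes its speed limit or range.

ROBOT

A 6-joint arm with a two-finger parallel gripper is mounted at the origin on the work surface. World frame = base frame: x ahead of the robot, y to its left, z up, the work surface at z = 0. Lengths are in m, angles in degrees, forces in N, time in s.
With the tool pointing down it reaches from about 0.35 to 0.925 m from the base axis. Payload 6.4 kg.
Tool frame: the origin (TCP) lies midway between the tips of the shut fingers; the grasp point (between the pads) lies hold_point_z behind it (hold_point_z is the distance from the TCP to the grasp point, in m); z points along the fingers, y is the line along which they close (so a half turn about z gives the same grasp; the last joint's range is limited). The gripper opens to 94 mm and grips with 3 to 60 N. Pads are 16 mm wide; open, the fingers measure 119 mm over their backs; the gripper's body (75 mm by 177 mm) begins 78 mm behind the grasp point.
Start: joints at [65.999, 14.043, 89.255, -0, 76.702, -9.975], TCP at [0.158, 0.631, 0.205] pointing down, gripper open.
Joint ranges: [-179.41, 179.41], [-58.25, 129.5], [7.25, 145.43], [-54.29, 234.29], [11.92, 165.04], [-157.13, 157.13]. Speed limits (degrees/s): [147.25, 147.25, 180, 180, 180, 180].

INTERFACE

Orientations are given as a 3x3 rotation matrix whose columns are the frame's x, y, z axes.
In Python, from station import movep, line_to, goto_joints, ungrasp, grab, hold, solve_ik, get_image, PlanningError, job_done, read_t, read_q, read_qvel, read_tau, read_ee_pos, read_ee_rot, read_wrist_force, read_moment, read_finger_gap, read_grip_force, hold_point_z gives the robot as it stands. The module is installed in compiled form; this text tells all that it offers. Calls block until the motion is done:
- movep(position, orientation): joint-space move of the TCP to a pose.
- line_to(position, ori=None, vel=0.15): straight line of the TCP; ori=None keeps the orientation; vel is the mean speed in m/s.
- goto_joints(angles): joint-space move.
- ungrasp() and grab(f_grip=None): open the fingers fully, or close them until they stop; f_grip is the grip in N (None keeps the last).
- hold(seconds).
- solve_ik(position, orientation): joint angles nearest the present ones, or None.
- get_image(name): name is "scene" or "top" or "wrist"; returns a dict with "frame" (480x640x3 uint8, blue, green, red), "intrinsics" (3x3 intrinsics, pixels), "rvec" (rotation vector, rad) and "tvec" (3), from world to camera coordinates, as OpenCV has them; the wrist camera has in their place "T_tool_cam" (4x4, takes a point from camera to tool coordinates, whose origin is the TCP and whose axes are the flange's). Camera axes: x right, y down, z forward; pixel columns grow to the right and rows downward; lengths in m; the calibration is good to about 2 mm. The wrist camera is an equidistant fisheye: a pixel r from the principal point sees the ray r / f radians off the axis. A picture is of the moment at which its call begins: read the wrist's pose just before it. There is no depth.
A pose or a line that the arm cannot do raises PlanningError and nothing moves.
- job_done(): hands the job in; it is judged then, once.
Readings, each from a call of its own:
- read_t(): time.
- read_q(): joint angles.
- read_qvel(): joint speeds.
- read_tau(): joint torques, N m.
- read_ee_pos(): TCP position.
- read_ee_rot(): TCP orientation.
- read_wrist_force(): force on the tool from outside, world axes, zero at the start.
- read_moment(): the same for the moment, N m.
- read_finger_gap(): finger opening in m.
- read_grip_force(): force on a finger pad.
Only numpy, scipy, OpenCV 4.12 (cv2) and the standard library are available. Lean on these libraries where they do the work, as an engineer would, in place of code of your own. Each camera call takes 0.05 s, during which the arm holds its last target. There are 200 camera calls.

## Working session

There is one attempt and no reset: what is moved stays moved. The work goes in short steps, each a Python script; the robot and the scene stay as the last script left them, time stands still between calls to the robot, and variables do not carry over. Pictures are saved under pics/ and viewed, at most 10 in all, crops included, and the job is handed in when it is done.

```bash
mkdir -p pics
python3 - <<'E'
from station import *
import cv2,pickle
d={}
for n in("scene","top"):
    d[n]=get_image(n);cv2.imwrite(f"pics/{n}0.png",d[n]["frame"])
    print(n,d[n]["rvec"],d[n]["tvec"],d[n]["intrinsics"])
pickle.dump(d,open("cams.pkl","wb"))
print(hold_point_z,read_t())
E
```

```text
scene [ 0.99221352  2.32018873 -1.154888  ] [ 0.39860788 -0.22532186  1.18568627] [[492.41287636   0.         322.38632879]
 [  0.         492.41287636 239.59332776]
 [  0.           0.           1.        ]]
top [ 2.17397582 -2.21638203  0.07497292] [0.01179063 0.61015091 0.69485791] [[448.89179102   0.         317.62551319]
 [  0.         448.89179102 241.59839878]
 [  0.           0.           1.        ]]
0.0188 0.1
```

View pics/top0.png

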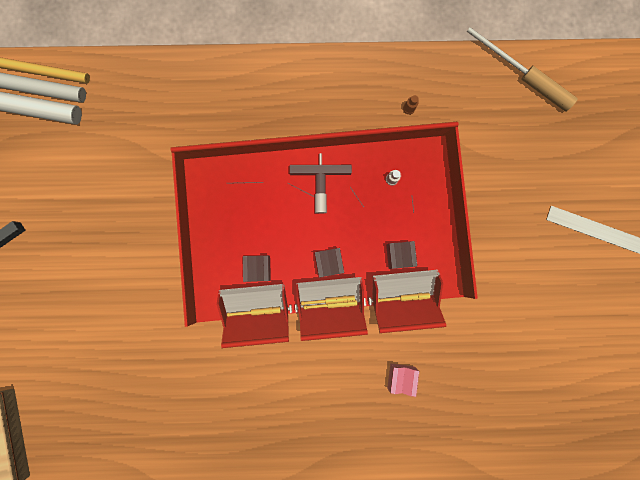

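View pics/scene0.png

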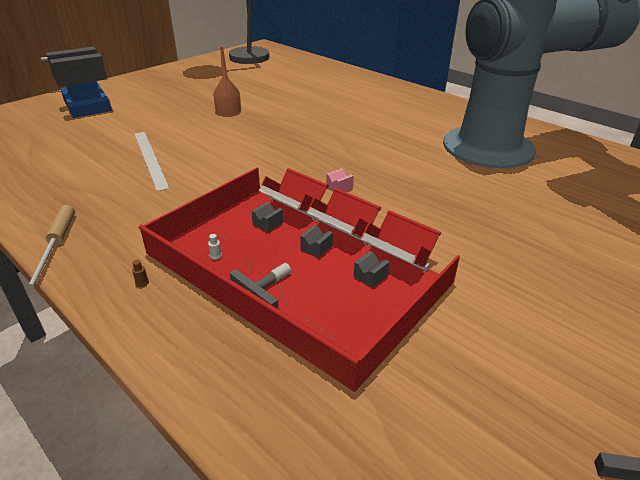

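The top view shows three bins at (254,310), (331,305) and (405,300). The V-blocks behind them are at (256,268), (328,262) and (402,254). The pink look-alike block is at (403,380), outside the drawer. The middle bin seems to hold two gauges, so I'll check it in a crop.

Run:
```python
import cv2
f=cv2.imread("pics/top0.png")[235:355,210:450]
cv2.imwrite("pics/crop0.png",cv2.resize(f,(800,400),interpolation=cv2.INTER_CUBIC))
```

```text
(no output)
```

View pics/crop0.png

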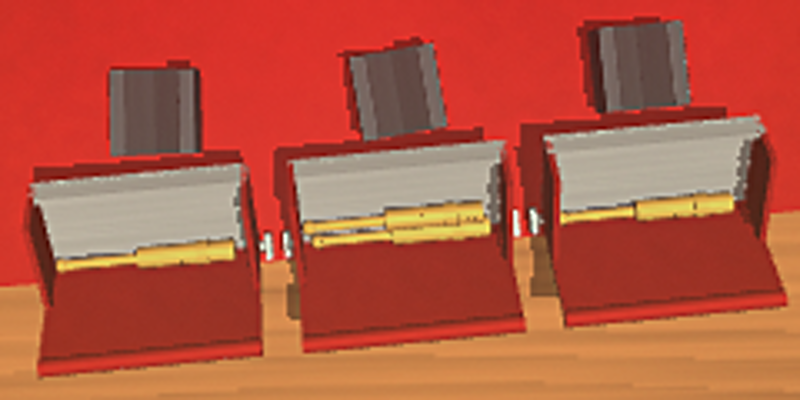

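Crop: the middle bin holds two gauges, at crop (395,215) and (400,233). The left and right bins hold one each. Its V-block's top corners are at crop (350,57), (432,43), (445,128) and (363,140). Next I'll turn these pixels into positions.

```bash
cat > h.py <<'E'
import numpy as np,cv2,pickle
from station import *
def ray(c,pts,z):
    R,_=cv2.Rodrigues(c["rvec"]);o=-R.T@np.ravel(c["tvec"])
    out=[]
    for u in np.atleast_2d(pts):
        d=R.T@np.linalg.inv(c["intrinsics"])@np.r_[u,1]
        out.append((o+d*(z-o[2])/d[2])[:2])
    return np.array(out)
def crop(p): return (np.array(p)+.5)/(800/240)-.5+[210,235]
def down(ydir):
    y=np.r_[ydir,0]/np.linalg.norm(ydir);z=np.array([0,0,-1.]);return np.c_[np.cross(y,z),y,z]
E
python3 - <<'E'
from h import *
np.set_printoptions(precision=4,suppress=True)
c=pickle.load(open("cams.pkl","rb"))["top"]
for n,p in dict(A=[[108,67],[199,67],[199,154],[108,154]],B=[[350,57],[432,43],[445,128],[363,140]],C=[[600,27],[680,19],[690,103],[607,110]]).items():
    v=ray(c,crop(p),.034);print(n,v.mean(0),np.linalg.norm(v-np.roll(v,1,0),axis=1));print(v)
v=ray(c,crop([[41,371],[261,353],[305,348],[525,329],[567,322],[785,301]]),.05);print("edges",v)
v=ray(c,crop([[277,245],[525,221]]),.007);print("pins",v,v.mean(0),np.diff(v,axis=0))
w=ray(c,[[173,150],[457,124]],.059);d=w[1]-w[0];print("back",w,np.linalg.norm(d),d/np.linalg.norm(d))
print("mic front",ray(c,[[320,213]],.015)); print(read_ee_rot())
s=pickle.load(open("cams.pkl","rb"))["scene"]; print("scene B top",ray(s,[[317,236]],.03))
E
```

```text
A [0.5706 0.0967] [0.0403 0.0422 0.0403 0.0421]
[[0.5912 0.1175]
 [0.5903 0.0753]
 [0.5501 0.0758]
 [0.5509 0.1179]]
B [ 0.577  -0.0167] [0.039  0.0387 0.0399 0.0385]
[[ 0.5936  0.0051]
 [ 0.5994 -0.0332]
 [ 0.5598 -0.0384]
 [ 0.555  -0.0002]]
C [ 0.5874 -0.1319] [0.0388 0.0376 0.0394 0.0388]
[[ 0.6054 -0.1118]
 [ 0.6084 -0.1493]
 [ 0.5692 -0.1527]
 [ 0.5667 -0.1139]]
edges [[ 0.4549  0.1463]
 [ 0.4609  0.0476]
 [ 0.4627  0.0278]
 [ 0.4691 -0.0713]
 [ 0.4718 -0.0903]
 [ 0.4791 -0.189 ]]
pins [[ 0.5051  0.0417]
 [ 0.5142 -0.0776]] [ 0.5097 -0.0179] [[ 0.009  -0.1193]]
back [[ 0.7507  0.2163]
 [ 0.7834 -0.2157]] 0.4331863094330737 [ 0.0755 -0.9971]
mic front [[ 0.6563 -0.0047]]
[[-0.9702  0.2424 -0.0007]
 [ 0.2424  0.9702 -0.0015]
 [ 0.0003 -0.0016 -1.    ]]
scene B top [[ 0.5803 -0.0134]]
```

The numbers agree: block sides come out at 39-40 mm, and the pins are about 119 mm apart. The hinge of the middle bin is at about (0.510, -0.018), which puts its block 67 mm behind it. I'll grip the block by its sides, carry it back 36 mm and release it.

Run:
```python
from h import *
R=down(np.array([-.135,.99])); p=np.array([.577,-.0167]); xh=np.array([.9975,.071])
movep(np.r_[p,.14],R); line_to(np.r_[p,.011],vel=.12)
grab(15); print("gap",read_finger_gap(),read_grip_force(),read_wrist_force())
line_to(np.r_[p,.014],vel=.05); q=p+.036*xh
line_to(np.r_[q,.014],vel=.08); line_to(np.r_[q,.0112],vel=.04)
print(read_wrist_force()); ungrasp(); line_to(np.r_[q,.15],vel=.2)
h=np.array([.510,-.018]); a=h-.085*xh
movep(np.r_[a,.15],down(np.array([-.071,.9975]))); grab(5)
f=get_image("top")["frame"]; cv2.imwrite("pics/top1.png",f); print(read_t())
```

```text
gap 0.03970851682854371 14.937423169612885 [-0.44321143 -0.02400499 -1.06246694]
[-0.59496848  0.18352506 -2.86125822]
10.0667
```

View pics/top1.png

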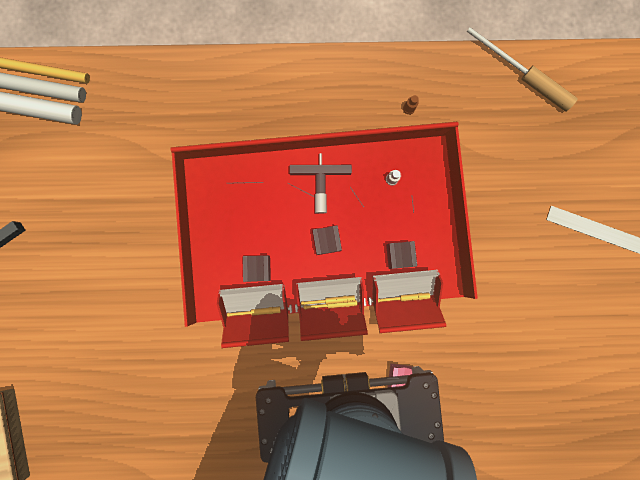

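The block now stands at (326,240), upright and clear of the micrometer; nothing else has moved. Now I'll shut the bin with the closed fingers, stopping on force.

Run:
```python
from h import *
xh=np.array([.9975,.071]); h=np.array([.510,-.018]); P=lambda s,z=.045:np.r_[h+s*xh,z]
line_to(P(-.085),vel=.15)
line_to(P(-.058),vel=.06)
F=lambda:float(read_wrist_force()[:2]@xh)
f0=F(); s=-.058; print("f0",f0)
line_to(P(-.02),vel=.03); s=-.02; print(F()-f0)
while s<.004:
    s+=.001; line_to(P(s),vel=.02); f=F()-f0; print(round(s,3),round(f,2))
    if f<-6: break
print(read_ee_pos())
hold(.3); line_to(P(-.08),vel=.08); line_to(P(-.085,.15),vel=.2); movep(P(-.13,.25),read_ee_rot())
cv2.imwrite("pics/top2.png",get_image("top")["frame"][130:370,160:480].repeat(2,0).repeat(2,1)); print(read_t())
```

```text
f0 0.7795056879310623
-0.0458065655837695
-0.019 -1.38
-0.018 -0.1
-0.017 -1.03
-0.016 -1.71
-0.015 -0.53
-0.014 -0.86
-0.013 -0.68
-0.012 -0.31
-0.011 -3.25
-0.01 -8.48
[ 0.49853739 -0.01873842  0.04482313]
18.0
```

View pics/top2.png

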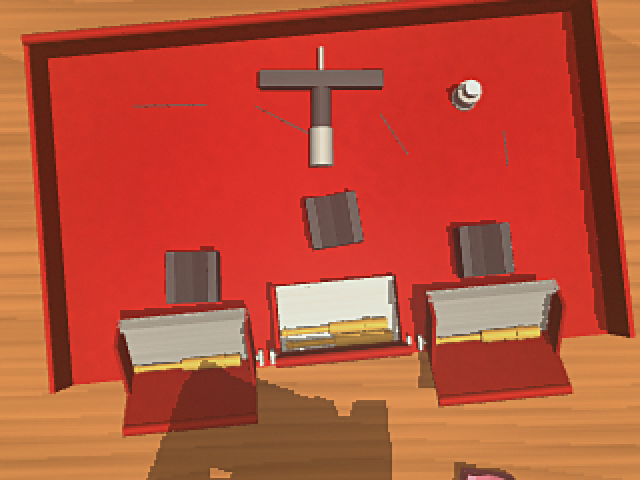

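The middle bin is shut: the push met its stop at -10 mm, where expected. Both gauges lie in it at (335,327) and (340,342), its V-block is clear at (333,220), and the other bins are unchanged.

```bash
python3 -c "
from station import *
hold(.3);print(job_done(),read_t())"
```

```text
the job is handed in; nothing more can be done
the job is handed in; nothing more can be done
```

The job is handed in, though no verdict came back: the middle bin (the one with two gauges) is shut with both still in it, its V-block stands about 103 mm behind the hinge by my measurement, and nothing else moved in the last top view.

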